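# Turn the printing block over the board's edge

## Robot

A 6-joint arm with a two-finger parallel gripper is mounted at the origin on a cart in front of the work surface, level with it; the furniture and walls round the work are solid. World frame = base frame: x ahead of the robot, y to its left, z up, the work surface at z = 0. Lengths are in m, angles in rad, forces in N, time in s.
With the tool pointing down it reaches from about 0.25 to 0.725 m from the base axis. Payload 4 kg.
Tool frame: the origin (TCP) lies midway between the tips of the shut fingers; the grasp point (between the pads) lies pinch_z behind it (pinch_z is the distance from the TCP to the grasp point, in m); z points along the fingers, y is the direction in which the jaws open and shut (so a half turn about z gives the same grasp; the last joint's range is limited). The gripper opens to 85 mm and grips with 20 to 120 N. Pads are 22 mm wide; open, the fingers measure 114 mm over their backs; the gripper's body (76 mm by 85 mm) begins 54 mm behind the grasp point. The pads swing forward as they close: fully open they stand 13 mm farther back than shut.
Start: joints at [1.12, 0.241, 0.005, 1.335, 0, 1.571], TCP at [0.218, 0.45, 0.231] pointing down, gripper open.
Joint ranges: [-2.72, 2.72], [-1.05, 1.87], [-1.09, 1.28], [-1.99, 2.15], [-1.42, 1.44], [-3.14, 3.14]. Speed limits (rad/s): [2.79, 2.79, 3.14, 3.14, 3.14, 3.14].

## Interface

Orientations are given as a unit quaternion [x, y, z, w].
In Python, from workcell import * gives the robot as it stands.
- The arm moves only by the tool move_arm, never from a script. Its argument "motion" is a list of rows, each a list of 3 entries, a list of its own where there are three numbers: the finger opening in mm, from 0 to 85.4, then the shift along the tool's x, y, z in units of 50 mm (1.0 is 50 mm), then the turn about the tool's z in units of 6 degrees (1.0 is 6 degrees). In form: [[claw, [dx, dy, dz], roll], ...]. A call has exactly 10 rows; each row is the pose to reach, as a shift and turn from the pose commanded when the call began, along the tool's axes at that moment; what a row does not reach only later rows make up. A row lasts 1/10 s, in which the tool goes at most 50 mm and 8.59 degrees, less where a joint would pass 70% of its speed; a pose out of reach is approached as far as the arm can. A call with a gripper value outside its range is refused whole. The fingers move at their own pace and stop on an object; the grip force is fixed at half the most. Time passes only in rows, so rows that repeat a pose let the fingers close, or fill a call up. It gives the time, the measured TCP pose, the force and the opening at its end, in the units of the state.
- get_obs(): the state, without advancing time (a new reading comes with each control period).
- camera(name): name is "scene" or "top" or "wrist"; returns a dict with "color" (420x560x3 uint8, red, green, blue), "fx", "fy", "cx", "cy" (pixels), "distortion" ([k1, k2, p1, p2, k3] as OpenCV has them; the pictures are not rectified), "rvec" (rotation vector, rad) and "tvec" (3), from world to camera coordinates, as OpenCV has them; the wrist camera has in their place "mount" (4x4, takes a point from camera to tool coordinates, whose origin is the TCP and whose axes are the flange's). Camera axes: x right, y down, z forward; pixel columns grow to the right and rows downward; lengths in m; the calibration is good to about 2 mm. A picture is of the moment at which its call begins: read the wrist's pose just before it. There is no depth.
- job_done(): hands the job in, once; it reports no verdict.
The state is a dict: "clock": time; "joint_pos": joint angles; "joint_vel": joint speeds; "tau": joint torques, N m; "eef_pos": TCP position; "tool_rot": TCP orientation; "ft_force": force on the tool from outside, world axes, zero at the start; "ft_torque": the same for the moment, N m; "grip_width": finger opening in m.
Only numpy, scipy, OpenCV 4.12 (cv2) and the standard library are available. Lean on these libraries where they do the work, as an engineer would, in place of code of your own. Each camera call takes 0.05 s, during which the arm holds its last target.

## Task

The printing block lies copper side down in front of the plywood board. Using only your fingertips, push it flat and square up against the board's front edge, keep pushing its near side up so that it tips on that edge and turns over onto the board with the copper side up, then slide it across the board until its long side is flush against the dark stop bar, whole block on the board. Do not pick the block up or carry it at any time, and leave the other things where they are.

Things in the scene. Friction and masses are not known exactly. Their poses are not given: they have to be found in the camera images.
- board: Plywood board screwed to the counter: a deck 115 mm deep, 170 mm wide, 10 mm high, with a dark wooden stop bar (20 mm thick, 14 mm above the deck) along its far side. Origin: at counter height in the middle of its straight front edge, an upright 10 mm step facing the robot. x points level across the deck (face of the stop at x = 0.115), y left along the front edge, z up.
- block: Printing block, 0.13 to 0.25 kg: light grey metal base 70 (x) x 100 (y) x 8 mm, under it a copper die 58 x 88 x 6 mm, so the base overhangs by 6 mm all round, 6 mm above the counter. Lies loose, copper down, in front of the board, long sides roughly along its edge. Origin: centre of the copper face. z points from copper to grey metal back (up at the start, down once turned over), x toward the board.
- block_center (a point): The middle of the printing block, half-way through its 14 mm thickness; axes as the block's. At height 0.007 at the start, 0.017 when it lies on the deck.
- jar: Bystander: small ochre jar, 39 mm across and 46 mm high; loose. Origin: centre of its underside.
- tin_blue: Bystander: ink tin with blue rims, 61 mm across and 46 mm high, behind the board; loose. Origin: centre of its underside.
- tin_tall: Bystander: cream ink tin, 53 mm across and 61 mm high, at the counter's front on the right; loose. Origin: centre of its underside.
- tin_wide: Bystander: dark-rimmed ink tin, 69 mm across and 53 mm high, at the counter's front on the right; loose. Origin: centre of its underside.
- wedge: Bystander: yellow door wedge, 60 x 100 x 34 mm; loose. Origin: centre of its underside.
Mind the look-alikes: they are no part of the job. There is more than one size of the block; the job needs the larger.

How it is judged:
By the outcome, as a careful person would: the job done as asked, in the order asked, and still so for the second after the job is handed in, with the robot touching nothing.
It also fails if it takes over 54 s, if anything falls off the work surface, if the arm or the gripper's body presses on something with over 40 N, if the wrist force passes 120 N, or if a joint passes its speed limit or range.

## Working session

There is one attempt and no reset: what is moved stays moved. The work goes in short steps, Python scripts to look and compute and a tool call to move; the robot and the scene stay as the last step left them, time stands still between calls to the robot, and variables do not carry over. Pictures are saved under pics/ and viewed, and the job is handed in when it is done.

Besides the shell and the picture viewer there is one more tool, called after "Emit:" as a command line: name --argument value ..., lists and objects as JSON in quotes. move_arm: Moves the arm, as the interface text tells. Its arguments: {"type":"object","properties":{"motion":{"type":"array","items":{"type":"array"}}},"required":["motion"]}

```bash
ls; mkdir -p pics; python3 - <<'E'
from workcell import *
import cv2
o=get_obs();print({k:o[k] for k in ('clock','eef_pos','tool_rot','ft_force','grip_width')})
for n in("scene","top","wrist"):
    c=camera(n);cv2.imwrite(f"pics/{n}0.png",c["color"][:,:,::-1])
    print(n,[c[k] for k in c if k!="color"])
E
```

```text
pics
{'clock': 0.0, 'eef_pos': array([0.21756888, 0.44946656, 0.23040825]), 'tool_rot': array([ 2.23503739e-01,  9.74702501e-01, -1.02810903e-03, -2.35822897e-04]), 'ft_force': array([ 0.42568271,  0.4089004 , -0.16938689]), 'grip_width': 0.0857630616005485}
scene [386.08811254629967, 386.08811254629967, 279.6908043556857, 207.0986624386846, array([-0.06074495,  0.        ,  0.        ,  0.        ,  0.        ]), array([ 2.0575872 , -0.78134471,  0.42919142]), array([-0.47118329,  0.25109472,  0.72731662])]
top [532.798895133235, 532.798895133235, 282.7016543317362, 200.47208053775856, array([-0.20758587,  0.        ,  0.        ,  0.        ,  0.        ]), array([ 2.16456393, -2.11717687,  0.21905009]), array([-0.06144669,  0.61899736,  1.19607935])]
wrist [297.7598817062037, 297.7598817062037, 275.4902073237238, 205.07809401981214, array([-0.05291795,  0.        ,  0.        ,  0.        ,  0.        ]), array([[-8.50215296e-04, -9.48581125e-01, -3.16532978e-01,
         8.12815600e-02],
       [ 9.99999592e-01, -9.02986859e-04,  2.00337454e-05,
        -9.12157139e-04],
       [-3.04828752e-04, -3.16532832e-01,  9.48581506e-01,
        -1.43332396e-01],
       [ 0.00000000e+00,  0.00000000e+00,  0.00000000e+00,
         1.00000000e+00]])]
```

View pics/scene0.png

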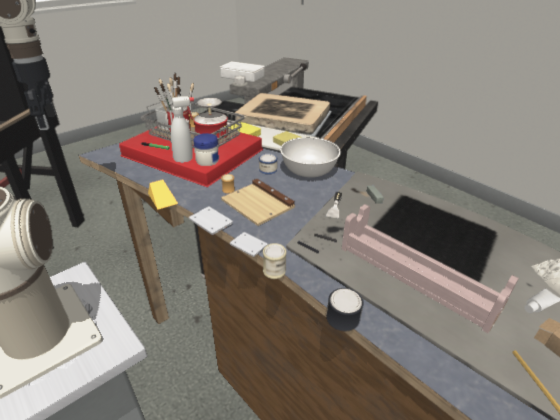

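View pics/top0.png

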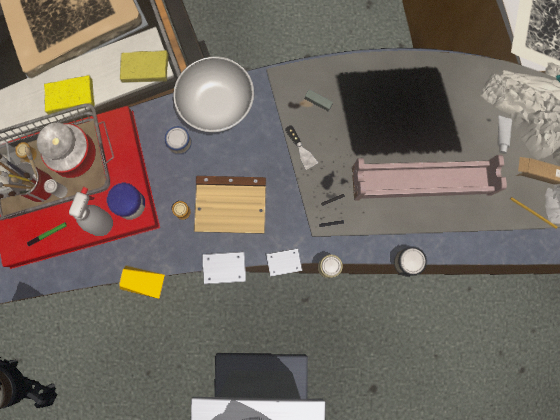

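View pics/wrist0.png

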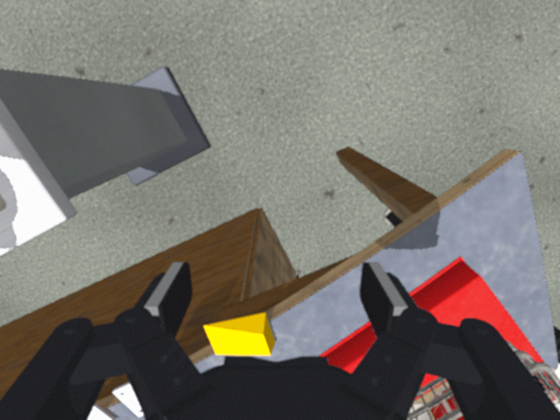

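The top view shows the board at columns 195-266, rows 178-233. The larger block is at columns 203-245, rows 253-283, near the counter's front edge. Next I'll enlarge that area.

```bash
cat > h.py <<'E'
from workcell import *
import cv2, numpy as np, json
from scipy.spatial.transform import Rotation as R
def unproj(c,uv,z):
    K=np.array([[c["fx"],0,c["cx"]],[0,c["fy"],c["cy"]],[0,0,1]])
    p=cv2.undistortPoints(np.array(uv,float).reshape(-1,1,2),K,c["distortion"]).reshape(-1,2)
    d=np.c_[p,np.ones(len(p))]
    if "mount" in c:
        M=c["T"]@c["mount"];Rw=M[:3,:3];o=M[:3,3]
    else:
        Rr=cv2.Rodrigues(c["rvec"])[0];Rw=Rr.T;o=-Rr.T@c["tvec"]
    d=d@Rw.T
    return o+d*((z-o[2])/d[:,2])[:,None]
def cam(n,png=None):
    o=get_obs();T=np.eye(4);T[:3,:3]=R.from_quat(o["tool_rot"]).as_matrix();T[:3,3]=o["eef_pos"]
    c=camera(n);c["T"]=T
    if png: cv2.imwrite(png,c["color"][:,:,::-1])
    return c
def crop(c,x0,y0,x1,y1,s,png):
    cv2.imwrite(png,cv2.resize(c["color"][y0:y1,x0:x1,::-1],None,fx=s,fy=s,interpolation=cv2.INTER_CUBIC))
E
python3 - <<'E'
from h import *
c=cam("top");crop(c,180,170,313,290,6,"pics/t1.png")
c=cam("scene");crop(c,160,170,300,270,5,"pics/s1.png")
E
```

```text
(no output)
```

View pics/t1.png

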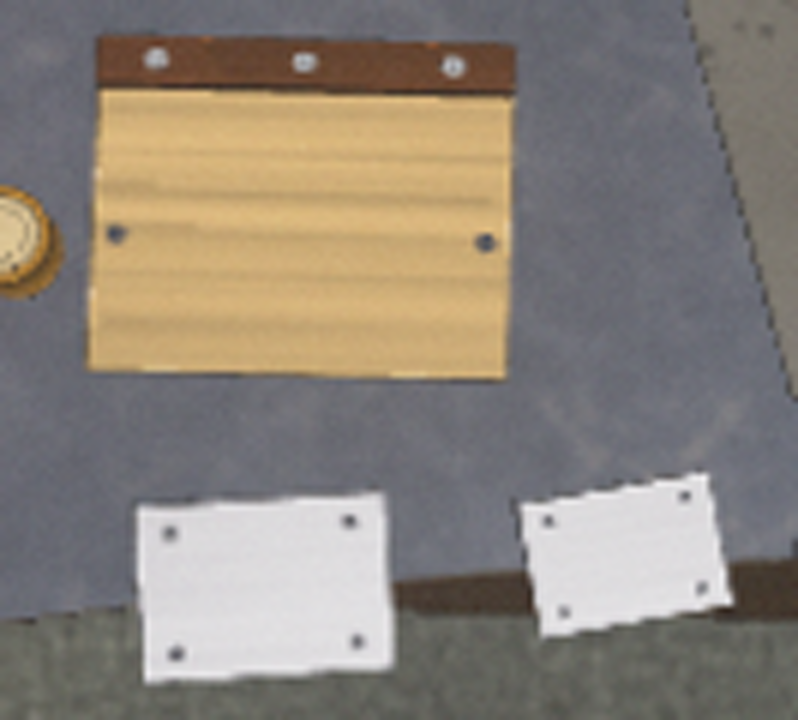

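View pics/s1.png

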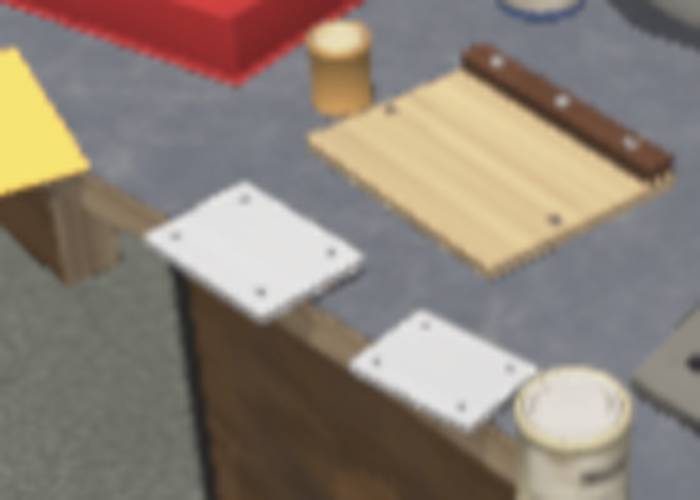

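```bash
python3 - <<'E'
from h import *
c=cam("top")
f=lambda L:[((x+.5)/6-.5+180,(y+.5)/6-.5+170) for x,y in L]
Rr=cv2.Rodrigues(c["rvec"])[0];print("cam",-Rr.T@c["tvec"])
b=unproj(c,f([(88,371),(507,379),(515,95),(99,88)]),.01);print(b.round(4))
print(np.linalg.norm(b[1]-b[0]),np.linalg.norm(b[2]-b[1]))
k=unproj(c,f([(136,506),(384,494),(393,668),(146,684)]),.014);print(k.round(4),k.mean(0))
print([np.linalg.norm(k[i]-k[(i+1)%4]).round(4) for i in range(4)])
e=unproj(c,f([(2,621),(130,607),(400,582),(790,555)]),0);print(e.round(4))
s=unproj(c,f([(518,503),(708,474),(732,603),(543,636)]),.014);print(s.round(4))
d=b[1]-b[0];print("board yaw deg",np.degrees(np.arctan2(-d[0]*-1,-d[1]*1)) )
d2=k[0]-k[1];print(np.degrees(np.arctan2(-d2[0],d2[1])));d2=b[0]-b[1];print(np.degrees(np.arctan2(-d2[0],d2[1])))
E
```

```text
cam [ 0.39952456 -0.01639348  1.28749781]
[[ 0.5472  0.1633  0.01  ]
 [ 0.5483 -0.0056  0.01  ]
 [ 0.6648 -0.0059  0.01  ]
 [ 0.6635  0.1643  0.01  ]]
0.1688623444297408 0.11651233119261405
[[0.4931 0.1411 0.014 ]
 [0.5005 0.0423 0.014 ]
 [0.4315 0.0367 0.014 ]
 [0.4225 0.1345 0.014 ]] [0.46189781 0.0886526  0.014     ]
[np.float64(0.0991), np.float64(0.0692), np.float64(0.0982), np.float64(0.0709)]
[[ 0.4462  0.1953  0.    ]
 [ 0.4534  0.1437  0.    ]
 [ 0.4664  0.0355  0.    ]
 [ 0.4806 -0.1211  0.    ]]
[[ 0.4982 -0.0112  0.014 ]
 [ 0.5114 -0.0868  0.014 ]
 [ 0.4602 -0.0971  0.014 ]
 [ 0.4456 -0.0223  0.014 ]]
board yaw deg 0.36248467822313857
4.290303173064558
0.36248467822313857
```

Emit:
move_arm --motion '[[50, [-0.7, -0.6, 0], -0.5], [50, [-1.4, -1.2, 0], -1.0], [50, [-2.1, -1.8, 0], -1.5], [50, [-2.8, -2.4, 0], -2.0], [50, [-3.5, -3.0, 0], -2.5], [50, [-4.2, -3.6, 0], -3.0], [50, [-4.9, -4.2, 0], -3.4], [50, [-5.5, -4.7, 0], -3.7], [50, [-6.1, -5.1, 0], -3.7], [50, [-6.1, -5.1, 0], -3.7]]'

```text
clock: 1.3
eef_pos: [0.3829, 0.0846, 0.2314]
tool_rot: [0.035, 0.999, -0.0, 0.001]
ft_force: [-0.2, 0.7, -1.0]
grip_width: 0.0501
```

```bash
python3 - <<'E'
from h import *
o=get_obs();print(o['clock'],o['eef_pos'],R.from_quat(o["tool_rot"]).as_matrix().round(4),o['ft_force'],o['grip_width'])
c=cam("wrist","pics/w2.png")
E
```

```text
1.3 [0.38289119 0.08455463 0.23144461] [[-9.975e-01  7.000e-02  1.300e-03]
 [ 7.000e-02  9.975e-01 -9.000e-04]
 [-1.400e-03 -8.000e-04 -1.000e+00]] [-0.1863465   0.70284191 -1.03276557] 0.05013167206031116
```

View pics/w2.png

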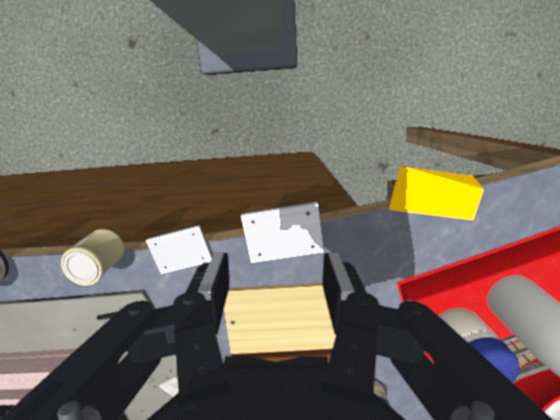

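```bash
python3 - <<'E'
from h import *
c=cam("wrist");crop(c,170,200,380,330,3.8,"pics/w3.png")
E
```

```text
(no output)
```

View pics/w3.png

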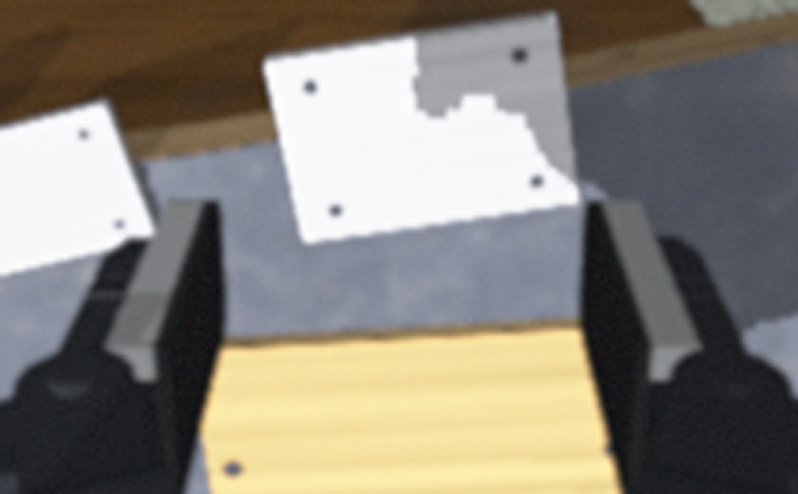

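Emit:
move_arm --motion '[[50, [0, 0.06, 0.6], -0.4], [50, [0, 0.06, 1.2], -0.73], [50, [0, 0.06, 1.9], -0.73], [50, [0, 0.06, 2.6], -0.73], [50, [0, 0.06, 3.3], -0.73], [50, [0, 0.06, 3.9], -0.73], [50, [0, 0.06, 4.3], -0.73], [50, [0, 0.06, 4.55], -0.73], [50, [0, 0.06, 4.62], -0.73], [50, [0, 0.06, 4.62], -0.73]]'

```text
clock: 2.4
eef_pos: [0.3808, 0.0915, 0.0001]
tool_rot: [-0.008, 1.0, -0.0, -0.001]
ft_force: [-0.9, 0.1, -0.3]
grip_width: 0.0502
```

```bash
python3 - <<'E'
from h import *
o=get_obs();print(o['clock'],o['eef_pos'],R.from_quat(o["tool_rot"]).as_matrix().round(4),o['ft_force'],o['grip_width'])
c=cam("wrist");crop(c,140,150,420,360,2.8,"pics/w4.png")
c=cam("scene");crop(c,120,100,320,250,4,"pics/s4.png")
E
```

```text
2.4 [3.80809698e-01 9.14923250e-02 1.18553725e-04] [[-9.999e-01 -1.520e-02 -1.200e-03]
 [-1.520e-02  9.999e-01 -1.000e-04]
 [ 1.200e-03 -1.000e-04 -1.000e+00]] [-0.91141906  0.10619515 -0.30209983] 0.05019451830736484
```

View pics/w4.png

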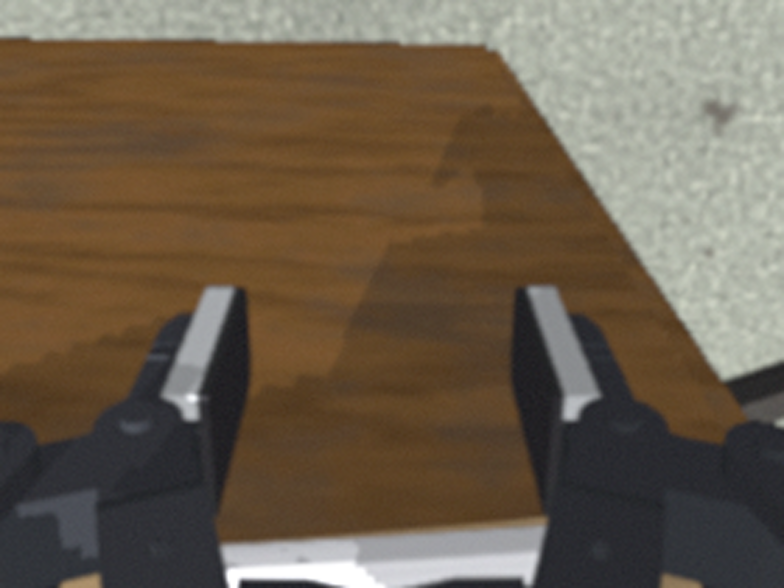

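View pics/s4.png

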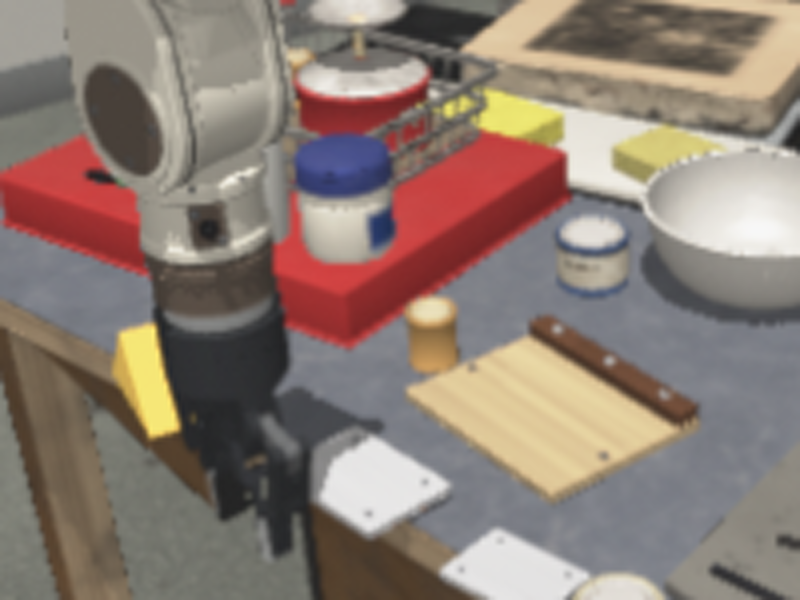

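Emit:
move_arm --motion '[[50, [-0.25, -0.04, 0], 0.08], [50, [-0.45, -0.06, 0], 0.08], [50, [-0.55, -0.06, 0], 0.08], [50, [-0.65, -0.06, 0], 0.08], [50, [-0.75, -0.06, 0], 0.08], [50, [-0.85, -0.06, 0], 0.08], [50, [-0.95, -0.06, 0], 0.08], [50, [-1.05, -0.06, 0], 0.08], [50, [-1.15, -0.06, 0], 0.08], [50, [-1.25, -0.06, 0], 0.08]]'

```text
clock: 3.5
eef_pos: [0.4444, 0.0884, 0.0002]
tool_rot: [-0.002, 1.0, -0.0, -0.0]
ft_force: [-1.5, 0.3, -0.4]
grip_width: 0.0499
```

```bash
cat > look.py <<'E'
import sys
from h import *
t=sys.argv[1]
o=get_obs();print(o['clock'],o['eef_pos'].round(4),R.from_quat(o["tool_rot"]).as_matrix()[:2,1].round(4),o['ft_force'].round(1),o['grip_width'])
a=cam("wrist")["color"];b=cam("scene");d=cam("top")["color"]
b=b["color"][130:270,150:310];d=d[170:290,170:290]
f=lambda i,w,h:cv2.resize(i,(w,h),interpolation=cv2.INTER_CUBIC)
top=np.hstack([f(a,400,300),f(d,400,300)])if False else None
L=np.vstack([f(a,373,280),f(d,373,320)[:,:]])
out=np.hstack([L,np.vstack([f(b,427,374),np.zeros((226,427,3),np.uint8)])])
cv2.imwrite(f"pics/{t}.png",out[:,:,::-1])
E
python3 look.py l1
```

```text
3.5 [4.444e-01 8.840e-02 2.000e-04] [-0.0047  1.    ] [-1.5  0.3 -0.4] 0.049907823282485525
```

View pics/l1.png

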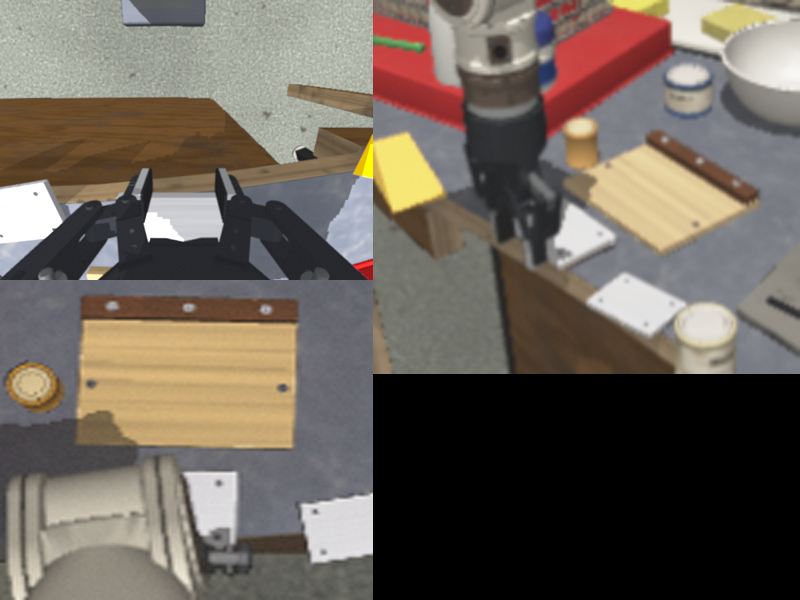

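Both fingertips bear on the near side and the block is now square to them. I'll push on to the step.

Emit:
move_arm --motion '[[50, [-0.08, 0, 0], 0], [50, [-0.16, 0, 0], 0], [50, [-0.24, 0, 0], 0], [50, [-0.3, 0, 0], 0], [50, [-0.36, 0, 0], 0], [50, [-0.39, 0, 0], 0], [50, [-0.42, 0, 0], 0], [50, [-0.45, 0, 0], 0], [50, [-0.48, 0, 0], 0], [50, [-0.5, 0, 0], 0]]'

```text
clock: 4.65
eef_pos: [0.4679, 0.0886, 0.0002]
tool_rot: [-0.002, 1.0, 0.0, -0.001]
ft_force: [-5.8, 0.6, 5.3]
grip_width: 0.0499
```

```bash
python3 look.py l2
```

```text
4.65 [4.679e-01 8.860e-02 2.000e-04] [-0.0047  1.    ] [-5.8  0.6  5.3] 0.04988915465930929
```

View pics/l2.png

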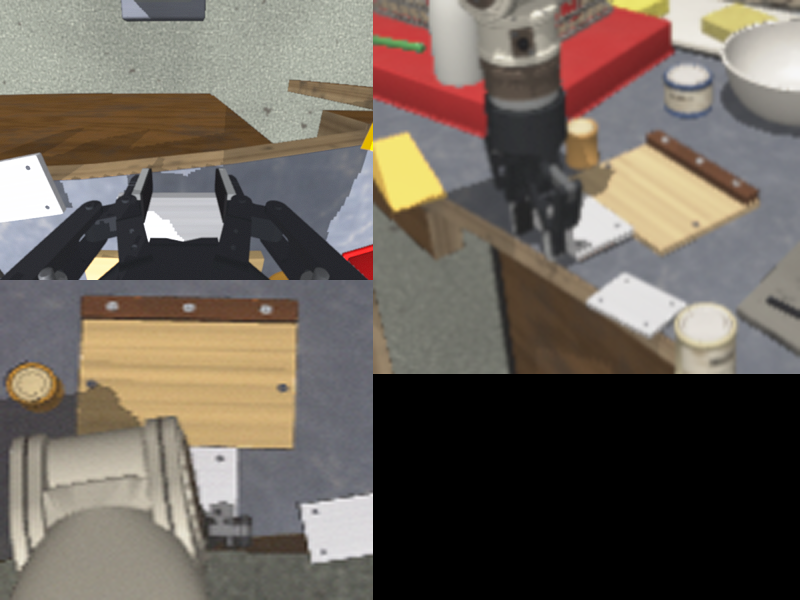

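Emit:
move_arm --motion '[[50, [0.02, 0, 0], 0], [50, [0.05, 0, 0], 0], [50, [0.08, 0, 0], 0], [50, [0.08, 0, 0], 0], [50, [0.08, 0, 0], 0], [50, [0.08, 0, 0], 0], [50, [0.08, 0, 0], 0], [50, [0.08, 0, 0], 0], [50, [0.08, 0, 0], 0], [50, [0.08, 0, 0], 0]]'

```text
clock: 5.8
eef_pos: [0.465, 0.0885, 0.0003]
tool_rot: [-0.002, 1.0, -0.0, 0.0]
ft_force: [0.2, -0.8, 0.2]
grip_width: 0.05
```

Emit:
move_arm --motion '[[50, [0, 0, 0.01], 0], [50, [0, 0, 0.02], 0], [50, [0, 0, 0.03], 0], [50, [0, 0, 0.04], 0], [50, [0, 0, 0.05], 0], [50, [0, 0, 0.06], 0], [50, [0, 0, 0.06], 0], [50, [0, 0, 0.06], 0], [50, [0, 0, 0.06], 0], [50, [0, 0, 0.06], 0]]'

```text
clock: 6.8
eef_pos: [0.465, 0.0886, -0.0027]
tool_rot: [-0.002, 1.0, 0.0, 0.0]
ft_force: [0.6, 1.1, -0.5]
grip_width: 0.0505
```

```bash
python3 - <<'E'
from h import *
o=get_obs();print(o['eef_pos'],o['ft_force'])
c=cam("wrist");crop(c,170,230,380,330,3.8,"pics/w5.png")
c=cam("scene");crop(c,190,180,270,240,10,"pics/s5.png")
E
```

```text
[ 0.46502753  0.08856984 -0.00266496] [ 0.6374033   1.08042833 -0.46507517]
```

View pics/w5.png

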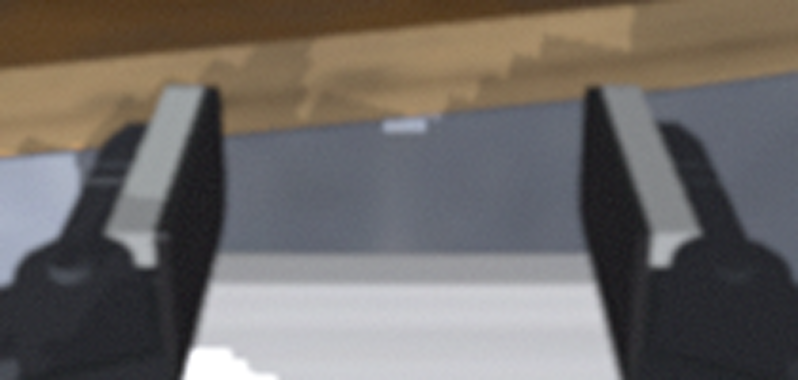

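View pics/s5.png

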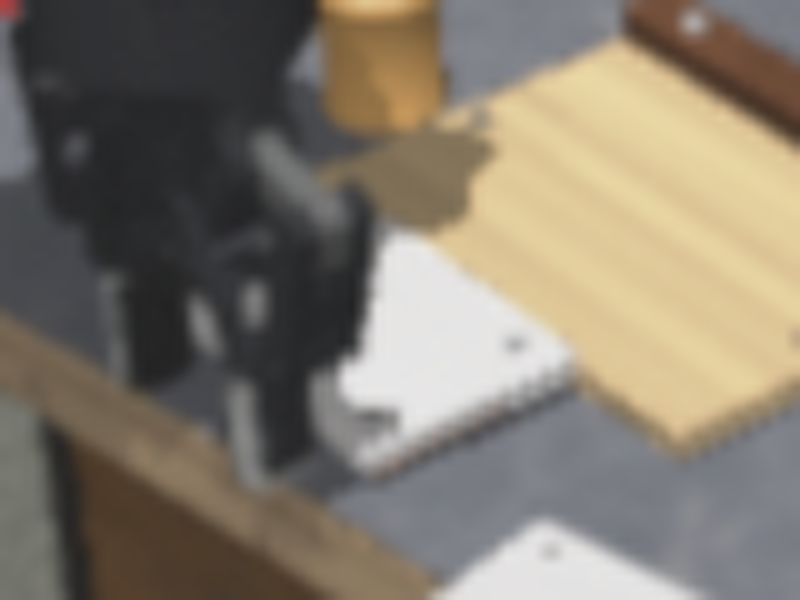

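Emit:
move_arm --motion '[[50, [0, 0, 0.02], 0], [50, [0, 0, 0.04], 0], [50, [0, 0, 0.04], 0], [50, [-0.02, 0, 0.04], 0], [50, [-0.04, 0, 0.04], 0], [50, [-0.06, 0, 0.04], 0], [50, [-0.08, 0, 0.04], 0], [50, [-0.1, 0, 0.04], 0], [50, [-0.12, 0, 0.04], 0], [50, [-0.12, 0, 0.04], 0]]'

```text
clock: 7.9
eef_pos: [0.4652, 0.0886, -0.0031]
tool_rot: [-0.003, 1.0, 0.0, -0.005]
ft_force: [-17.9, -0.1, 30.8]
grip_width: 0.0499
```

Emit:
move_arm --motion '[[50, [0.03, 0, 0], 0], [50, [0.06, 0, 0], 0], [50, [0.1, 0, 0], 0], [50, [0.12, 0, -0.02], 0], [50, [0.12, 0, -0.03], 0], [50, [0.12, 0, -0.05], 0], [50, [0.12, 0, -0.05], 0], [50, [0.12, 0, -0.05], 0], [50, [0.12, 0, -0.05], 0], [50, [0.12, 0, -0.05], 0]]'

```text
clock: 8.9
eef_pos: [0.4649, 0.0885, -0.0024]
tool_rot: [-0.002, 1.0, -0.0, -0.0]
ft_force: [0.2, -0.4, -0.5]
grip_width: 0.0499
```

```bash
python3 look.py l3
```

```text
8.9 [ 0.4649  0.0885 -0.0024] [-0.0047  1.    ] [ 0.2 -0.4 -0.5] 0.04994090465388547
```

View pics/l3.png

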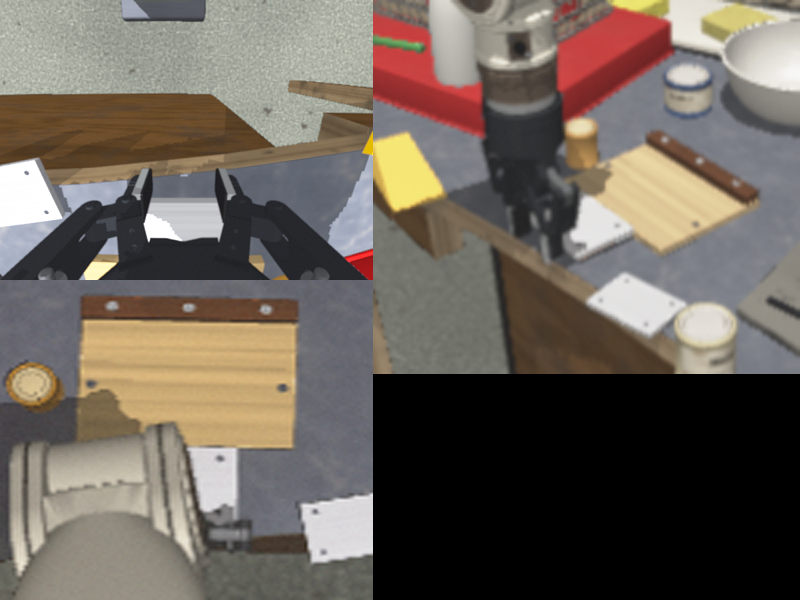

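Emit:
move_arm --motion '[[50, [0, 0, -0.02], 0], [50, [0, 0, -0.03], 0], [50, [-0.02, 0, -0.03], 0], [50, [-0.04, 0, -0.03], 0], [50, [-0.06, 0, -0.03], 0], [50, [-0.08, 0, -0.03], 0], [50, [-0.1, 0, -0.03], 0], [50, [-0.12, 0, -0.03], 0], [50, [-0.12, 0, -0.03], 0], [50, [-0.12, 0, -0.03], 0]]'

```text
clock: 10.05
eef_pos: [0.4679, 0.0883, -0.0012]
tool_rot: [-0.002, 1.0, -0.0, -0.003]
ft_force: [-6.5, -0.7, 5.2]
grip_width: 0.0498
```

Emit:
move_arm --motion '[[50, [-0.03, 0, -0.01], 0], [50, [-0.05, 0, -0.03], 0], [50, [-0.05, 0, -0.05], 0], [50, [-0.05, 0, -0.08], 0], [50, [-0.05, 0, -0.11], 0], [50, [-0.05, 0, -0.14], 0], [50, [-0.06, 0, -0.17], 0], [50, [-0.06, 0, -0.2], 0], [50, [-0.06, 0, -0.22], 0], [50, [-0.06, 0, -0.22], 0]]'

```text
clock: 11.05
eef_pos: [0.4685, 0.0884, 0.0085]
tool_rot: [-0.003, 1.0, 0.0, -0.005]
ft_force: [-8.8, 2.3, -0.9]
grip_width: 0.0499
```

```bash
cat > look2.py <<'E'
import sys
from h import *
t=sys.argv[1]
o=get_obs();print(o['clock'],o['eef_pos'].round(4),R.from_quat(o["tool_rot"]).as_matrix()[:2,1].round(4),o['ft_force'].round(1),o['grip_width'])
a=cam("wrist")["color"];b=cam("scene")["color"]
f=lambda i,w,h:cv2.resize(i,(w,h),interpolation=cv2.INTER_CUBIC)
out=np.hstack([f(a[220:345,180:370],400,263),f(b[150:250,170:322],400,263)])
cv2.imwrite(f"pics/{t}.png",out[:,:,::-1])
E
python3 look2.py m1
```

```text
11.05 [0.4685 0.0884 0.0085] [-0.005  1.   ] [-8.8  2.3 -0.9] 0.04988869250659779
```

View pics/m1.png

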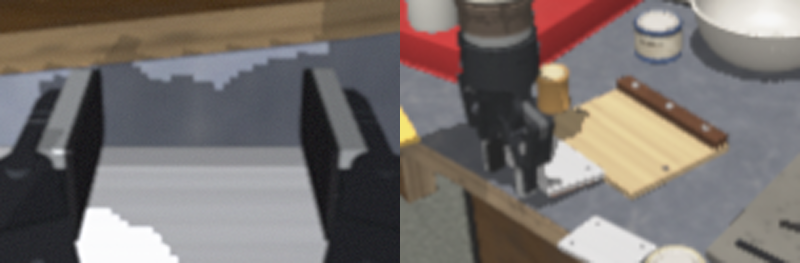

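```bash
cat >> h.py <<'E'
def atx(c,uv,x):
    a=unproj(c,uv,0.0);b=unproj(c,uv,0.1)
    t=(x-a[:,0])/(b[:,0]-a[:,0]);return a+t[:,None]*(b-a)
E
python3 - <<'E'
from h import *
c=cam("wrist");crop(c,220,250,330,330,7,"pics/w6.png")
for v in (290,293,298,302): print(v,atx(c,[(275,v)],c["T"][0,3]+.011))
E
```

```text
290 [[0.47951126 0.08726671 0.01656926]]
293 [[0.47951126 0.08726855 0.01929891]]
298 [[0.47951126 0.08727148 0.02365901]]
302 [[0.47951126 0.08727372 0.02698738]]
```

View pics/w6.png

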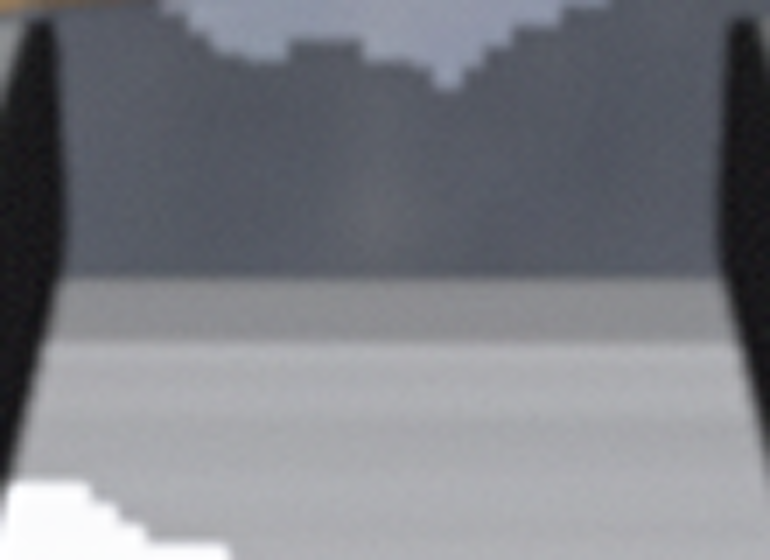

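The near side rose by 10.5 mm with the fingers, so they aren't slipping. I'll follow the arc upward.

Emit:
move_arm --motion '[[50, [-0.02, 0, -0.05], 0], [50, [-0.03, 0, -0.1], 0], [50, [-0.04, 0, -0.16], 0], [50, [-0.06, 0, -0.22], 0], [50, [-0.08, 0, -0.28], 0], [50, [-0.1, 0, -0.34], 0], [50, [-0.12, 0, -0.4], 0], [50, [-0.15, 0, -0.46], 0], [50, [-0.17, 0, -0.5], 0], [50, [-0.17, 0, -0.5], 0]]'

```text
clock: 12.2
eef_pos: [0.4761, 0.0885, 0.0338]
tool_rot: [-0.003, 1.0, 0.0, -0.006]
ft_force: [-12.2, 0.2, 4.1]
grip_width: 0.05
```

```bash
python3 look2.py m2
```

```text
12.2 [0.4761 0.0885 0.0338] [-0.0053  1.    ] [-12.2   0.2   4.1] 0.04999203533826712
```

View pics/m2.png

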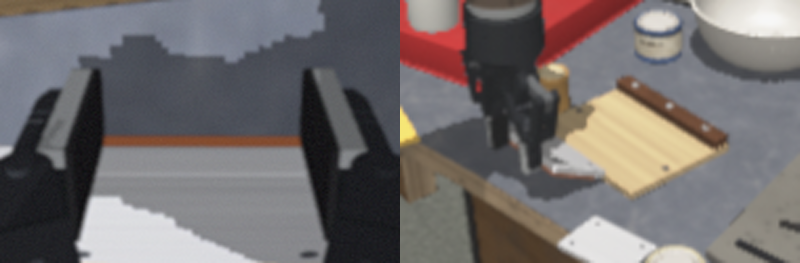

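Emit:
move_arm --motion '[[50, [-0.03, 0, -0.07], 0], [50, [-0.07, 0, -0.13], 0], [50, [-0.11, 0, -0.19], 0], [50, [-0.16, 0, -0.25], 0], [50, [-0.21, 0, -0.3], 0], [50, [-0.26, 0, -0.36], 0], [50, [-0.31, 0, -0.41], 0], [50, [-0.36, 0, -0.45], 0], [50, [-0.42, 0, -0.5], 0], [50, [-0.42, 0, -0.5], 0]]'

```text
clock: 13.3
eef_pos: [0.5049, 0.0888, 0.0607]
tool_rot: [-0.002, 1.0, 0.0, 0.001]
ft_force: [-1.8, 0.5, 0.4]
grip_width: 0.0504
```

```bash
python3 look2.py m3
```

```text
13.3 [0.5049 0.0888 0.0607] [-0.0045  1.    ] [-1.8  0.5  0.4] 0.05042155880037676
```

View pics/m3.png

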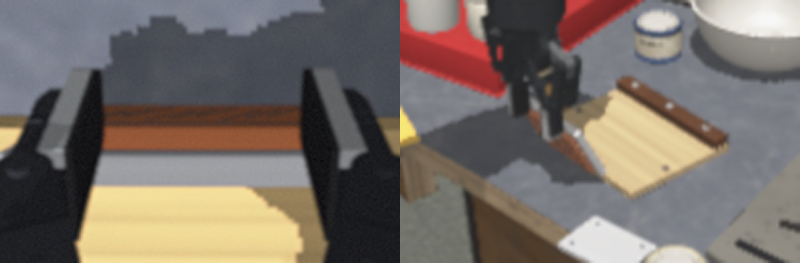

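```bash
python3 - <<'E'
from h import *
c=cam("scene");crop(c,200,165,280,225,10,"pics/s7.png")
E
```

View pics/s7.png

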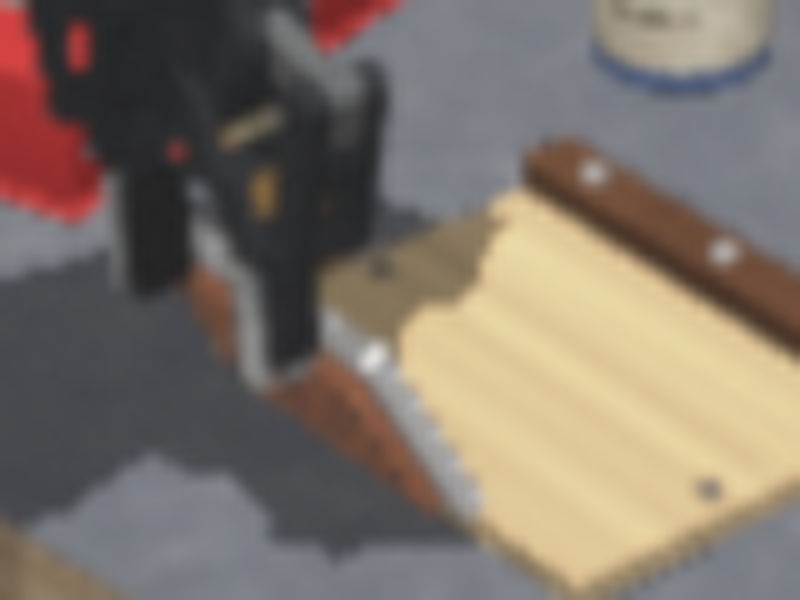

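Emit:
move_arm --motion '[[50, [-0.07, 0, -0.03], 0], [50, [-0.14, 0, -0.06], 0], [50, [-0.21, 0, -0.09], 0], [50, [-0.28, 0, -0.11], 0], [50, [-0.35, 0, -0.13], 0], [50, [-0.42, 0, -0.14], 0], [50, [-0.49, 0, -0.15], 0], [50, [-0.54, 0, -0.15], 0], [50, [-0.54, 0, -0.15], 0], [50, [-0.54, 0, -0.15], 0]]'

```text
clock: 14.45
eef_pos: [0.5323, 0.089, 0.0693]
tool_rot: [-0.002, 1.0, 0.0, 0.002]
ft_force: [-2.1, -0.7, 7.8]
grip_width: 0.0497
```

```bash
python3 look2.py m4; python3 - <<'E'
from h import *
c=cam("scene");crop(c,200,145,280,225,7.5,"pics/s8.png")
E
```

```text
14.45 [0.5323 0.089  0.0693] [-0.0046  1.    ] [-2.1 -0.7  7.8] 0.049703897583064954
```

View pics/m4.png

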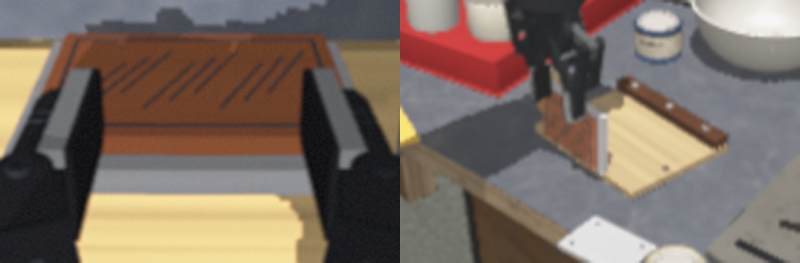

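View pics/s8.png

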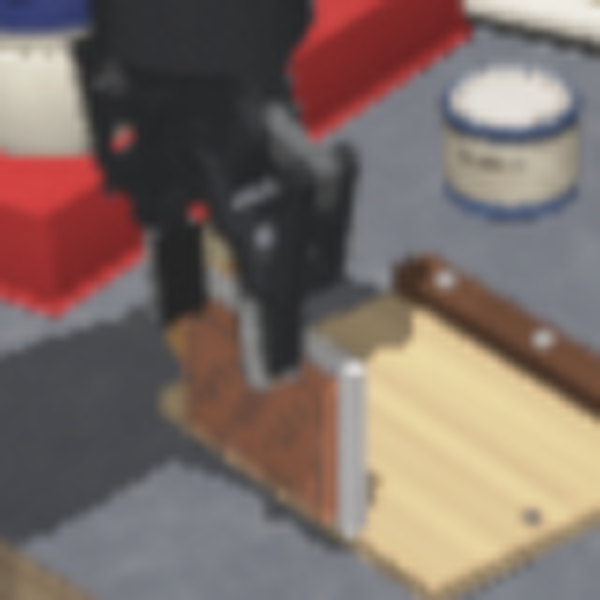

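Emit:
move_arm --motion '[[50, [-0.04, 0, 0], 0], [50, [-0.08, 0, 0], 0], [50, [-0.12, 0, 0], 0], [50, [-0.16, 0, 0], 0], [50, [-0.2, 0, 0], 0], [50, [-0.24, 0, 0], 0], [50, [-0.28, 0, 0], 0], [50, [-0.28, 0, 0], 0], [50, [-0.28, 0, 0], 0], [50, [-0.28, 0, 0], 0]]'

```text
clock: 15.6
eef_pos: [0.5444, 0.0889, 0.0677]
tool_rot: [-0.002, 1.0, -0.0, -0.0]
ft_force: [-0.5, 0.1, -0.3]
grip_width: 0.0495
```

```bash
python3 look2.py m5; python3 - <<'E'
from h import *
c=cam("scene");crop(c,200,145,280,225,7.5,"pics/s9.png")
E
```

```text
15.6 [0.5444 0.0889 0.0677] [-0.0047  1.    ] [-0.5  0.1 -0.3] 0.04953485957451789
```

View pics/s9.png

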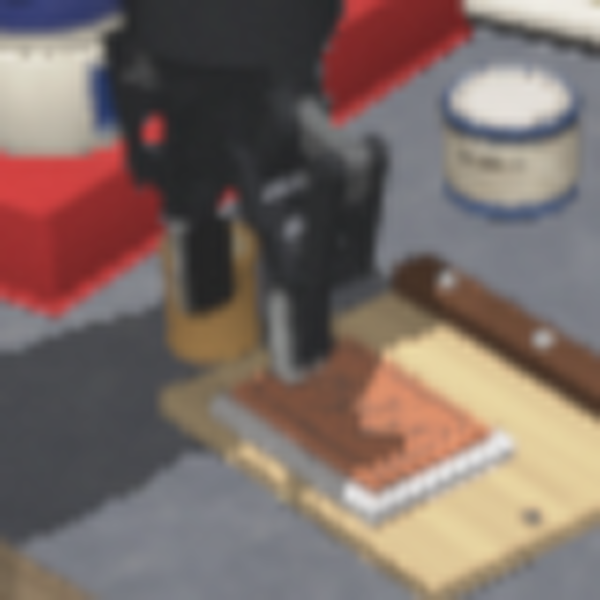

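Emit:
move_arm --motion '[[50, [0.3, 0, 0], 0], [50, [0.7, 0, 0], 0], [50, [0.8, 0, 0], 0], [50, [0.8, 0, 0], 0], [50, [0.8, 0, 0], 0], [50, [0.8, 0, 0], 0], [50, [0.8, 0, 0], 0], [50, [0.8, 0, 0], 0], [50, [0.8, 0, 0], 0], [50, [0.8, 0, 0], 0]]'

```text
clock: 16.75
eef_pos: [0.5046, 0.0887, 0.0678]
tool_rot: [-0.002, 1.0, -0.0, -0.0]
ft_force: [-0.6, 0.2, 0.6]
grip_width: 0.05
```

```bash
python3 look.py l6
```

```text
16.75 [0.5046 0.0887 0.0678] [-0.0047  1.    ] [-0.6  0.2  0.6] 0.04999629136736176
```

View pics/l6.png

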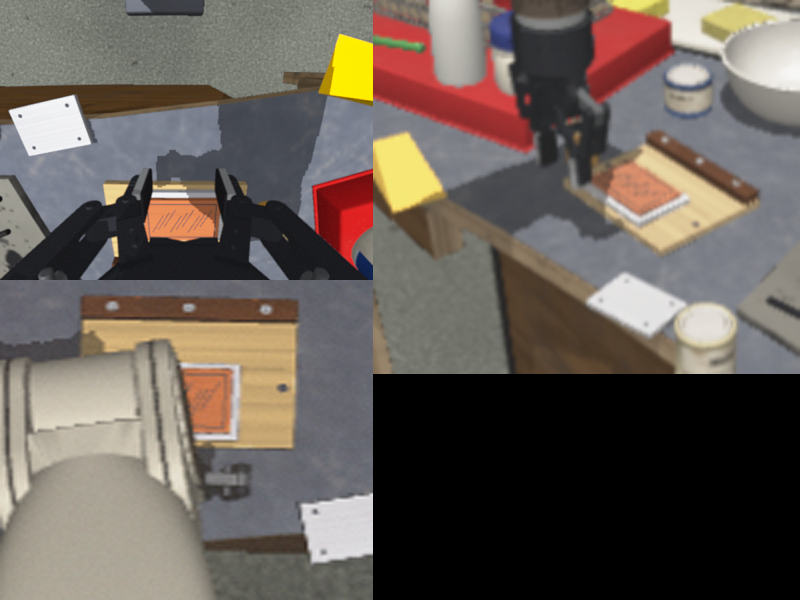

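Emit:
move_arm --motion '[[50, [0, 0, 0.3], 0], [50, [0, 0, 0.6], 0], [50, [0, 0, 0.9], 0], [50, [0, 0, 1.1], 0], [50, [0, 0, 1.15], 0], [50, [-0.1, 0, 1.15], 0], [50, [-0.2, 0, 1.15], 0], [50, [-0.3, 0, 1.15], 0], [50, [-0.4, 0, 1.15], 0], [50, [-0.5, 0, 1.15], 0]]'

```text
clock: 17.9
eef_pos: [0.5304, 0.0889, 0.0107]
tool_rot: [-0.002, 1.0, 0.0, 0.0]
ft_force: [-0.4, 0.6, -0.1]
grip_width: 0.0497
```

```bash
python3 look.py l7
```

```text
17.9 [0.5304 0.0889 0.0107] [-0.0047  1.    ] [-0.4  0.6 -0.1] 0.049742521076923986
```

View pics/l7.png

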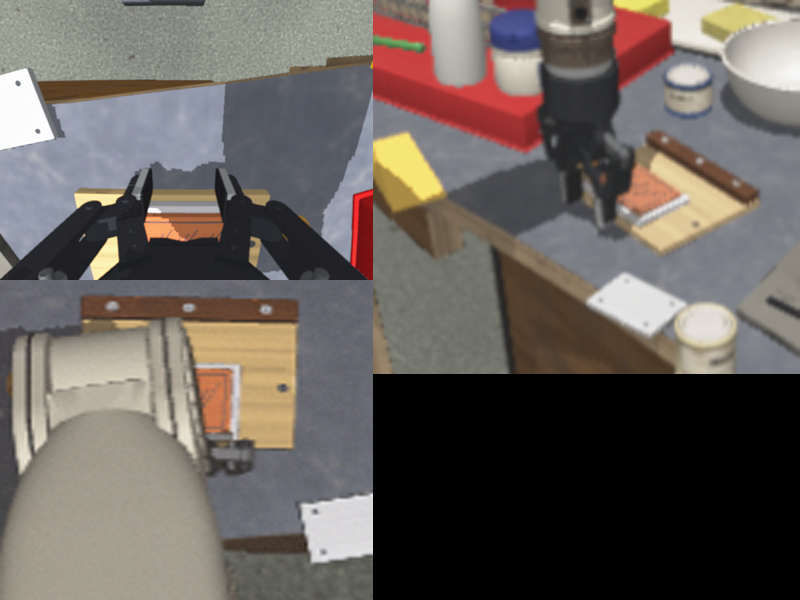

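Emit:
move_arm --motion '[[50, [-0.09, 0, 0], 0], [50, [-0.18, 0, 0], 0], [50, [-0.27, 0, 0], 0], [50, [-0.36, 0, 0], 0], [50, [-0.45, 0, 0], 0], [50, [-0.54, 0, 0], 0], [50, [-0.63, 0, 0], 0], [50, [-0.72, 0, 0], 0], [50, [-0.8, 0, 0], 0], [50, [-0.86, 0, 0], 0]]'

```text
clock: 19.05
eef_pos: [0.5731, 0.089, 0.0102]
tool_rot: [-0.002, 1.0, 0.0, 0.0]
ft_force: [-2.2, 0.2, 0.7]
grip_width: 0.0493
```

```bash
python3 look.py l8
```

```text
19.05 [0.5731 0.089  0.0102] [-0.0047  1.    ] [-2.2  0.2  0.7] 0.04934685305393524
```

View pics/l8.png

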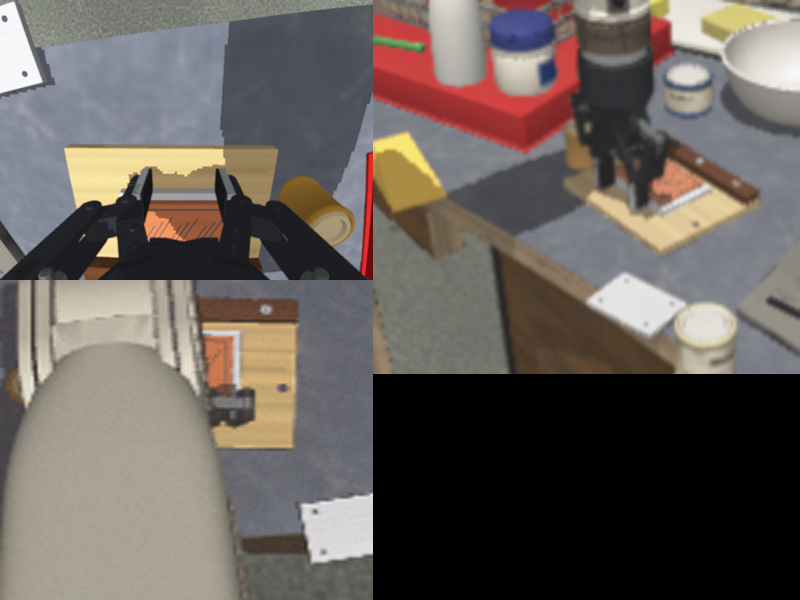

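Emit:
move_arm --motion '[[50, [-0.04, 0, 0], 0], [50, [-0.08, 0, 0], 0], [50, [-0.11, 0, 0], 0], [50, [-0.14, 0, 0], 0], [50, [-0.16, 0, 0], 0], [50, [-0.18, 0, 0], 0], [50, [-0.2, 0, 0], 0], [50, [-0.22, 0, 0], 0], [50, [-0.24, 0, 0], 0], [50, [-0.26, 0, 0], 0]]'

```text
clock: 20.2
eef_pos: [0.5831, 0.0891, 0.0101]
tool_rot: [-0.002, 1.0, 0.0, -0.002]
ft_force: [-9.9, 0.2, 7.1]
grip_width: 0.0499
```

Emit:
move_arm --motion '[[50, [-0.03, 0, 0], 0], [50, [-0.03, 0, 0], 0], [50, [0.05, 0, 0], 0], [50, [0.15, 0, 0], 0], [50, [0.4, 0, 0], 0], [50, [0.8, 0, 0], 0], [50, [1.3, 0, -0.2], 0], [50, [1.8, 0, -0.7], 0], [50, [2.5, 0, -1.3], 0], [50, [3.2, 0, -2.0], 0]]'

```text
clock: 21.2
eef_pos: [0.4248, 0.0883, 0.1107]
tool_rot: [-0.002, 1.0, -0.0, 0.0]
ft_force: [0.8, 0.0, 0.5]
grip_width: 0.0498
```

Emit:
move_arm --motion '[[50, [0.6, 0.6, -0.4], 0], [50, [1.0, 1.4, -0.8], 0], [50, [1.0, 2.2, -1.2], 0], [50, [1.0, 3.0, -1.6], 0], [50, [1.0, 3.8, -1.8], 0], [50, [1.0, 4.5, -1.8], 0], [50, [1.0, 4.5, -1.8], 0], [50, [1.0, 4.5, -1.8], 0], [50, [1.0, 4.5, -1.8], 0], [50, [1.0, 4.5, -1.8], 0]]'

```text
clock: 22.2
eef_pos: [0.3746, 0.312, 0.2002]
tool_rot: [-0.002, 1.0, -0.0, -0.0]
ft_force: [-0.0, 0.1, -0.3]
grip_width: 0.0501
```

```bash
python3 - <<'E'
from h import *
o=get_obs();print(o['clock'],o['eef_pos'])
c=cam("top","pics/t9f.png");crop(c,180,170,313,270,6,"pics/t9.png")
c=cam("scene");crop(c,200,145,310,225,7,"pics/s10.png")
E
```

```text
22.2 [0.37456698 0.31202347 0.20022912]
```

View pics/t9.png

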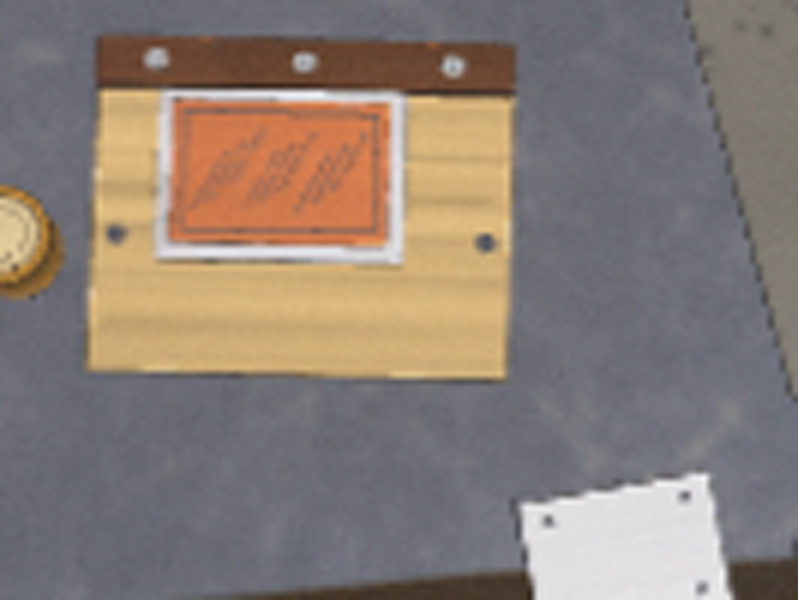

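View pics/s10.png

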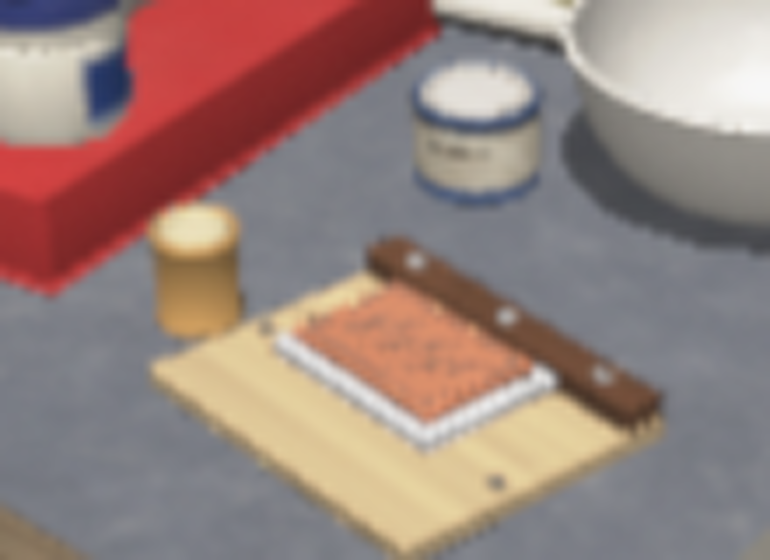

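View pics/t9f.png

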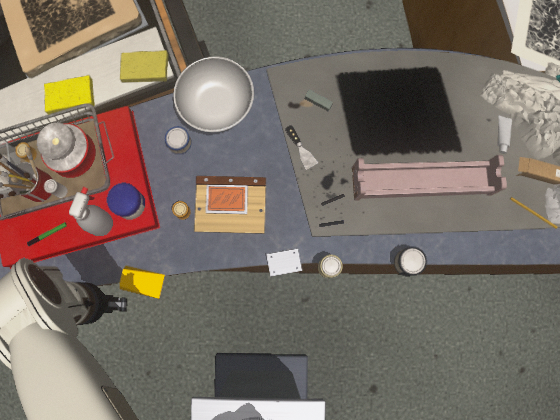

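```bash
python3 - <<'E'
from h import *
c=cam("top");crop(c,200,178,255,220,14,"pics/t10.png")
f=lambda L:[((x+.5)/6-.5+180,(y+.5)/6-.5+170) for x,y in L]
print(unproj(c,f([(157,259),(401,264),(405,93),(165,90)]),.018).round(4))
print(unproj(c,f([(99,88),(515,95)]),.024).round(4))
E
```

```text
[[0.5923 0.1364 0.018 ]
 [0.5927 0.0381 0.018 ]
 [0.6628 0.0387 0.018 ]
 [0.6617 0.1362 0.018 ]]
[[ 0.6606  0.1624  0.024 ]
 [ 0.6619 -0.006   0.024 ]]
```

View pics/t10.png

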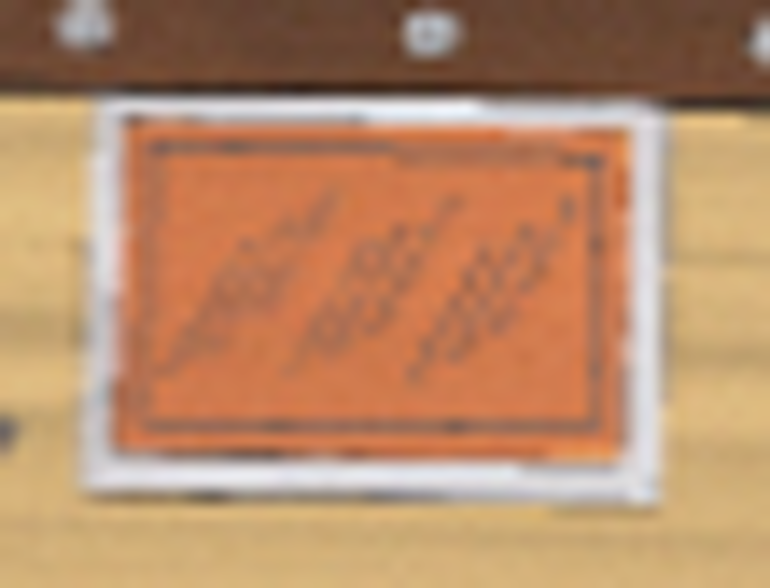

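```bash
python3 - <<'E'
from h import *
job_done();o=get_obs();print(o['clock'],o['ft_force'])
E
```

```text
the job is handed in; nothing more can be done
the job is handed in; nothing more can be done
```

The printing block now lies copper side up on the board, with its long side against the dark stop bar. I did it by fingertip pushes alone, with the fingers held 50 mm apart and never gripping the block. They squared it against the board's front edge, lifted the near side until it went over past upright, then slid it to the stop. The clock read about 22 s when I handed it in, against the 54 s limit.

**Flush at the stop:** the last push stopped dead with about 10 N of resistance, where the sizes predicted contact. In the top picture both far corners measure within about 1 mm of the stop bar's edge. The block is parallel to the bar to about 0.3°, and all of it is on the deck.

**Other things:** the jar, tins, wedge and smaller block look unmoved in the pictures. The arm stands clear and nothing touches the block.

**What did not go smoothly:**
- **Counter contact:** before the lift the fingertips pressed on the counter with about 31 N, because they reached about 3 mm lower than I had judged. I backed off and raised them.
- **Free drop:** once past upright, the block fell the rest of the way onto the deck by itself.

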